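Hang the cutlery caddy on the sprung drip arm

ROBOT

A 6-joint arm with a two-finger parallel gripper is mounted at the origin on the work surface. World frame = base frame: x ahead of the robot, y to its left, z up, the work surface at z = 0. Lengths are in m, angles in rad, forces in N, time in s.
With the tool pointing down it reaches from about 0.375 to 0.9 m from the base axis. Payload 3.1 kg.
Tool frame: the origin (TCP) lies midway between the tips of the shut fingers; the grasp point (between the pads) lies 19 mm behind it (robot.grip_depth is the distance from the TCP to the grasp point, in m); z points along the fingers, y is the direction in which the jaws open and shut (so a half turn about z gives the same grasp; the last joint's range is limited). The gripper opens to 87 mm and grips with 3 to 60 N. Pads are 19 mm wide; open, the fingers measure 117 mm over their backs; the gripper's body (75 mm by 190 mm) begins 51 mm behind the grasp point.
Start: joints at [-1.444, 0.527, 1.433, -0, 1.181, -0.178], TCP at [0.188, -0.596, 0.223] pointing down, gripper open.
Joint ranges: [-3.08, 3.08], [-0.75, 2.2], [0.22, 2.44], [-1.43, 4.57], [0, 2.65], [-2.85, 2.85]. Speed limits (rad/s): [2.79, 2.79, 3.14, 3.14, 3.14, 3.14].

INTERFACE

Orientations are given as a unit quaternion [x, y, z, w].
In Python, from rig import robot gives the robot as it stands.
- The arm moves only by the tool carry_out, never from a script. Its arguments are lists of equal length, an entry for each row: "dr": the turn, a rotation vector about the world's x, y, z in rad, a list of three; "translation": the shift along the world's x, y, z in cm, a list of three; "grip": the opening, from 0 (shut) to 1 (fully open). A call has 1 to 20 rows; each row is the pose to reach, as a shift and turn from the pose commanded when the call began; what a row does not reach only later rows make up. A row lasts 1/12 s, in which the tool goes at most 41.7 mm and 7.16 degrees, less where a joint would pass 70% of its speed; a pose out of reach is approached as far as the arm can. A call with a gripper value outside its range is refused whole. The fingers move at their own pace and stop on an object; "newtons" is the grip in N (left out, the last holds). Time passes only in rows, so rows that repeat a pose let the fingers close. It gives the time, the measured TCP pose, the force and the opening at its end, in the units of the state.
- robot.get_obs(): the state, without advancing time (a new reading comes with each control period).
- robot.camera(name): name is "side" or "top" or "wrist"; returns a dict with "color" (384x512x3 uint8, blue, green, red), "camera_matrix" (3x3 intrinsics, pixels), "T" (4x4, takes a point from camera to world coordinates). Camera axes: x right, y down, z forward; pixel columns grow to the right and rows downward; lengths in m; the calibration is good to about 2 mm. A picture is of the moment at which its call begins. There is no depth.
- robot.hand_in(): hands the job in, once; it reports no verdict.
The state is a dict: "time": time; "q": joint angles; "joint_velocities": joint speeds; "joint_torque": joint torques, N m; "position": TCP position; "tool_rot": TCP orientation; "ft_force": force on the tool from outside, world axes, zero at the start; "moment": the same for the moment, N m; "grip_width": finger opening in m.
Only numpy, scipy, OpenCV 4.12 (cv2) and the standard library are available. Lean on these libraries where they do the work, as an engineer would, in place of code of your own. Each camera call takes 0.05 s, during which the arm holds its last target. There are 200 camera calls.

TASK

Lift the steel cutlery caddy off the draining rack by its wooden grip and hang it, by the bar of its bail, in the notch at the end of the spring-balanced drip arm. Let it down slowly (no faster than three centimetres a second) and keep hold while the arm sinks, letting go only once the arm carries the whole weight, so that it neither drops nor springs up when released; do not force the arm down. Keep the caddy upright all the way and leave everything else on the counter where it stands.

Things in the scene. Friction and masses are not known exactly. Their poses are not given: they have to be found in the camera images.
- grip (a point): Centre of the caddy's wooden grip, a block 20 (caddy x) by 40 (caddy y) by 30 mm high. Axes are the caddy's: z up, y along the bail's bar (a half turn gives the same shape). The bar's axis is 45 mm below this point, the underside of the pot 160 mm below.
- bar (a point): Middle of the bail's bar, on the axis of the 6 mm wire; the caddy's axes. The bar is level, 72 mm long along y; a thin stem joins it to the grip above. The open window under the bar is 52 mm high down to the pot's rim and about 70 mm wide (y); nothing stands in it.
- notch (a point): Middle of the notch's flat floor, near the drip arm's end. x along the arm to the pivot, y level across it, z out of its top. Floor 17 mm long in x, between end lip and inner ridge (each 6 mm thick, 12 mm high), open at the sides. The caddy's bar goes over the lip, the arm's tip passing through the bail's window, and lies across the floor. Unloaded 245 mm above the table.
- drip_arm (a joint): Arm's hinge at the post, rad: 0 = unloaded, at its upper stop, tip sloping up 0.17 rad; grows as it sinks; lower stop 0.42. Sprung: at the notch it yields from about 0.7 N, then about 1 N per 12 mm (85 N/m), lightly damped, 0.2 N friction. With the caddy it balances at about 0.06 to 0.35, by weight.
- rack: Beechwood draining rack of slats, 300 (x) by 402 (y) by 30 mm high, fixed; origin under its centre, z up. The caddy stands on it.
- stand: Fixed steel stand of the drip arm; origin on the table under the pivot, which is 198 mm up. Foot 150 mm square, post 24 mm thick, 257 mm high. The arm, a steel bar 16 mm wide and 10 mm deep, runs along the stand's -x, 280 mm from pivot to notch and 14.5 mm beyond. Under the notch a drip dish, 130 mm square, 12 mm high.
- jar_a_mid (a point): Bystander: squat glass jar upside down on the rack, 80 mm across, 80 mm high; point at its centre.
- jar_b_mid (a point): Bystander: squat glass jar upside down on the rack, 76 mm across, 92 mm high; point at its centre.
- jug_mid (a point): Bystander: white ceramic milk jug upright on the rack's far side, 76 mm across and 105 mm high, handle to its +y (to 66 mm); point at its centre.
- strainer_mid (a point): Bystander: steel tea strainer on the rack's far side, bowl 72 mm across and 26 mm high, handle to its -y (125 mm long); point at the middle of its bowl.
- bottle_mid (a point): Bystander: tall green glass bottle with a swing-top clamp, 72 mm across and 230 mm high, at the far edge of the table; point at its centre.
- mug_mid (a point): Bystander: blue ceramic mug, 80 mm across and 90 mm high, handle to its +y; point at its centre.
- caddy: Loose steel cutlery caddy: round pot 84 mm across, 60 mm high, teaspoons inside, with a 6 mm wire bail in its plane x = 0 and a wooden grip on top. Origin at the centre of its underside, 160 mm below the grip's centre. Mass 0.22 to 0.9 kg, differing from run to run. It is one of the three things in the row of the rack nearest the robot.

How it is judged:
By the outcome, as a careful person would: the job done as asked, in the order asked, and still so for the second after the job is handed in, with the robot touching nothing.
It also fails if it takes over 59 s, if anything falls off the work surface, if the arm or the gripper's body presses on something with over 40 N, if the wrist force passes 120 N, or if a joint passes its speed limit or range.

## Working session

There is one attempt and no reset: what is moved stays moved. The work goes in short steps, Python scripts to look and compute and a tool call to move; the robot and the scene stay as the last step left them, time stands still between calls to the robot, and variables do not carry over. Pictures are saved under pics/ and viewed, about 8 in all and at most 12, crops included, and the job is handed in when it is done.

Besides the shell and the picture viewer there is one more tool, called in YAML: its name, and indented under it one key for each argument. carry_out: Moves the arm, as the interface text tells. Its arguments: {"type":"object","properties":{"dr":{"type":"array"},"translation":{"type":"array"},"grip":{"type":"array"},"newtons":{"type":"number"}},"required":["dr","translation","grip"]}

```bash
mkdir -p pics; cat > h.py <<'E'
import numpy as np, cv2, json
from rig import robot
def snap(n,f):
    c=robot.camera(n); cv2.imwrite(f'pics/{f}.png',c['color']); np.savez(f'pics/{f}.npz',K=c['camera_matrix'],T=c['T']); return c
def ray(f,uv):
    d=np.load(f'pics/{f}.npz'); K,T=d['K'],d['T']
    v=T[:3,:3]@np.linalg.solve(K,[uv[0],uv[1],1]); return T[:3,3],v/np.linalg.norm(v)
def atz(f,uv,z):
    o,v=ray(f,uv); return o+v*(z-o[2])/v[2]
def tri(*a):
    A=np.zeros((3,3));b=np.zeros(3)
    for f,uv in a:
        o,v=ray(f,uv);P=np.eye(3)-np.outer(v,v);A+=P;b+=P@o
    p=np.linalg.solve(A,b); return p,[np.linalg.norm((np.eye(3)-np.outer(ray(f,uv)[1],ray(f,uv)[1]))@(p-ray(f,uv)[0])) for f,uv in a]
def proj(f,p):
    d=np.load(f'pics/{f}.npz'); K,T=d['K'],d['T']
    q=K@(T[:3,:3].T@(np.array(p)-T[:3,3])); return q[:2]/q[2]
E
python3 - <<'E'
from h import *
a=snap('top','top0');b=snap('side','side0')
for n in('top0','side0'):
    print(np.load(f'pics/{n}.npz')['T'].round(3).tolist())
big=lambda c:cv2.resize(c['color'],(800,600),interpolation=cv2.INTER_CUBIC)
cv2.imwrite('pics/t.png',big(a));cv2.imwrite('pics/s.png',big(b))
o=robot.get_obs();print(o['time'],o['position'],o['tool_rot'],o['grip_width'])
E
```

```text
[[-0.018, -0.992, 0.124, 0.445], [-1.0, 0.021, 0.017, 0.034], [-0.02, -0.124, -0.992, 1.262], [0.0, 0.0, 0.0, 1.0]]
[[-0.896, -0.33, 0.296, 0.252], [-0.443, 0.688, -0.575, 0.662], [-0.014, -0.647, -0.763, 1.005], [0.0, 0.0, 0.0, 1.0]]
0.1 [ 0.18752382 -0.59552423  0.22167219] [ 9.88407513e-01  1.51821123e-01  2.06517445e-05 -9.66830266e-04] 0.08722100654495242
```

View pics/t.png

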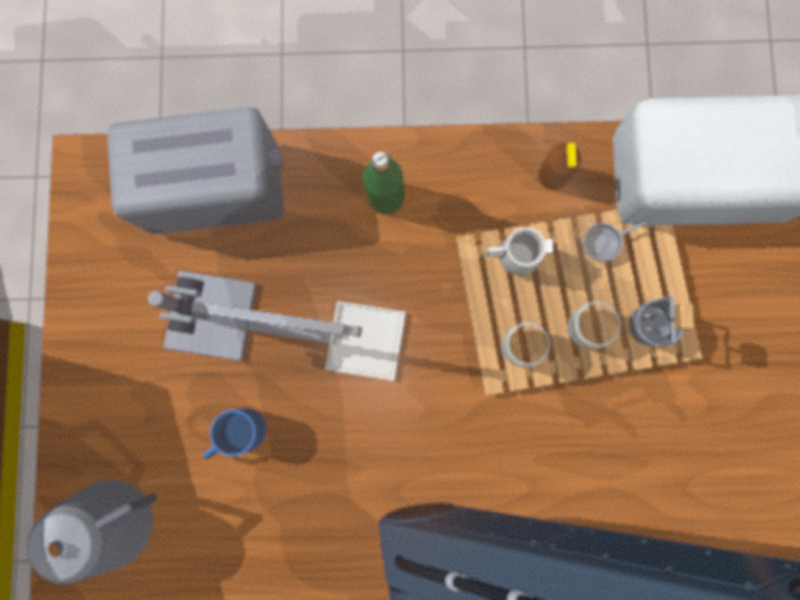

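View pics/s.png

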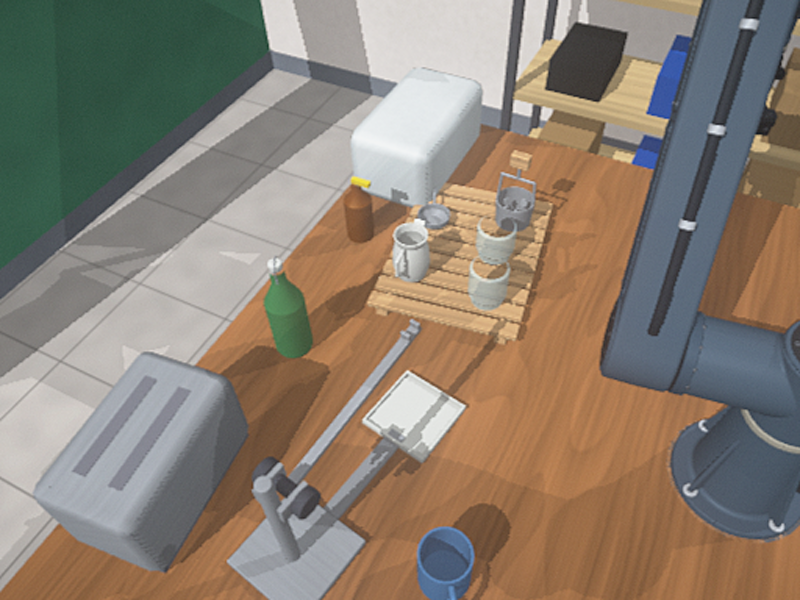

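The top view shows the rack at right with the caddy in its near row at about (657,322), and the notch at about (352,331). The side view shows the grip at (521,160) and the notch at about (410,330). I'll enlarge both for detail.

```bash
python3 - <<'E'
from h import *
t=cv2.imread('pics/top0.png');s=cv2.imread('pics/side0.png')
def crop(im,x,y,w=66,h=50): return cv2.resize(im[y:y+h,x:x+w],(396,300),interpolation=cv2.INTER_CUBIC)
# each 66x50 px ->6x
m=np.vstack([np.hstack([crop(t,395,180),crop(t,190,185)]),np.hstack([crop(s,300,92),crop(s,230,190)])])
cv2.imwrite('pics/m.png',m)
for n,u in (('top0',(352/1.5625,331/1.5625)),):print(atz(n,u,.245))
print(atz('top0',(657/1.5625,322/1.5625),.09), tri(('side0',(521/1.5625,160/1.5625)),('top0',(680/1.5625,318/1.5625))))
E
```

```text
[0.52313402 0.13016425 0.245     ]
[ 0.54029066 -0.38949331  0.09      ] (array([ 0.53757023, -0.3867105 ,  0.19869123]), [np.float64(0.000551890971383799), np.float64(0.0005518909713838658)])
```

View pics/m.png

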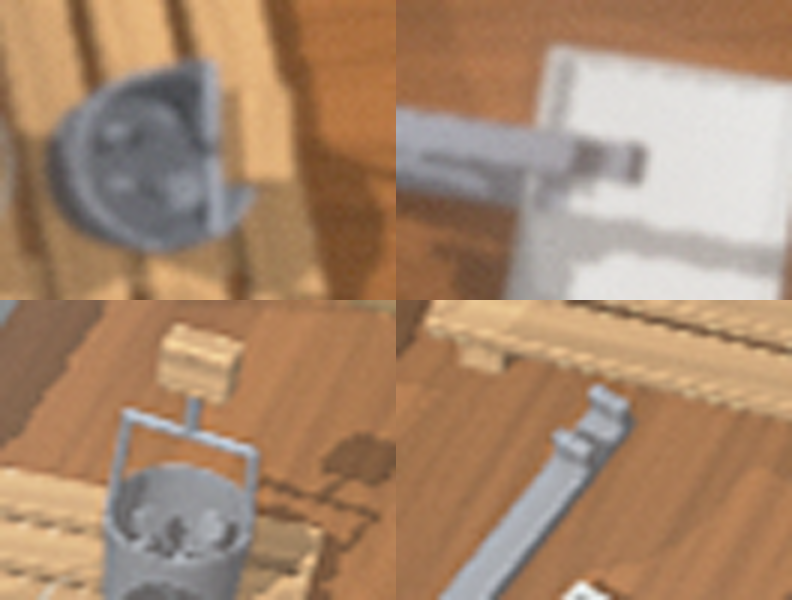

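```bash
python3 - <<'E'
from h import *
S=lambda x,y,ox,oy:(ox+x/6-.4,oy+y/6-.4)
B1=tri(('side0',S(128,112,300,92)),('top0',S(208,65,395,180)))
B2=tri(('side0',S(254,154,300,92)),('top0',S(215,235,395,180)))
G=tri(('side0',S(200,64,300,92)),('top0',S(230,138,395,180)))
N=tri(('side0',S(196,128,230,190)),('top0',S(214,162,190,185)))
for x in(B1,B2,G,N):print(x[0].round(4),x[1][0].round(4))
d=B1[0]-B2[0];print('bar mid',(B1[0]+B2[0])/2,np.linalg.norm(d),np.degrees(np.arctan2(d[1],d[0])))
print('side z-known: G',atz('side0',S(200,64,300,92),.19),'N',atz('side0',S(196,128,230,190),.245),atz('top0',S(214,162,190,185),.245))
# arm axis: from top, arm near pivot & stand post
for p,z in(((218,312),.21),((300,324),.23)): print(atz('top0',(p[0]/1.5625-.3,p[1]/1.5625-.3),z))
# post top side & shared
from scipy.spatial.transform import Rotation as R
print(R.from_quat(robot.get_obs()['tool_rot']).as_matrix().round(3).tolist())
E
```

```text
[ 0.5765 -0.3925  0.151 ] 0.0009
[ 0.5035 -0.3914  0.1484] 0.0015
[ 0.5384 -0.3796  0.2039] 0.0006
[0.5258 0.1307 0.2486] 0.0025
bar mid [ 0.53999352 -0.39194792  0.14972578] 0.0729913086238534 -0.9320335863678483
side z-known: G [ 0.54285354 -0.39780404  0.19      ] N [0.52961222 0.12888018 0.245     ] [0.52370895 0.13019106 0.245     ]
[0.56117151 0.34783224 0.21      ]
[0.53755481 0.21324946 0.23      ]
[[0.954, 0.3, -0.0], [0.3, -0.954, 0.002], [0.0, -0.002, -1.0]]
```

carry_out:
  translation:
    - [2, 1, 1]
    - [5, 3, 2]
    - [8, 5, 3]
    - [11, 6.5, 4]
    - [14, 8, 5]
    - [17, 10, 6]
    - [20, 11.5, 7]
    - [23, 13.5, 8]
    - [26, 15, 9]
    - [29, 17, 9]
    - [32, 18.5, 9]
    - [34, 20, 9]
    - [35.2, 20.4, 9]
    - [35.2, 20.4, 9]
    - [35.2, 20.4, 9]
  dr:
    - [0, 0, -0.03]
    - [0, 0, -0.06]
    - [0, 0, -0.09]
    - [0, 0, -0.12]
    - [0, 0, -0.15]
    - [0, 0, -0.18]
    - [0, 0, -0.21]
    - [0, 0, -0.24]
    - [0, 0, -0.27]
    - [0, 0, -0.3]
    - [0, 0, -0.32]
    - [0, 0, -0.32]
    - [0, 0, -0.32]
    - [0, 0, -0.32]
    - [0, 0, -0.32]
  grip: [1, 1, 1, 1, 1, 1, 1, 1, 1, 1, 1, 1, 1, 1, 1]

```text
time: 1.35
position: [0.5391, -0.3924, 0.3119]
tool_rot: [1.0, -0.007, -0.001, -0.0]
ft_force: [-0.5, -0.0, -0.2]
grip_width: 0.0869
```

```bash
python3 - <<'E'
from h import *
a=snap('wrist','w1');cv2.imwrite('pics/w1b.png',cv2.resize(a['color'],(800,600),interpolation=cv2.INTER_CUBIC))
o=robot.get_obs();print(o['time'],o['position'],o['tool_rot'],o['ft_force'])
print(a['T'].round(3).tolist())
for p in((.54,-.392,.19),(.54,-.392,.145),(.576,-.392,.145),(.504,-.392,.145)):print(proj('w1',p)*1.5625)
E
```

```text
1.4 [ 0.53850226 -0.39293359  0.31202464] [ 9.99968474e-01 -7.89556555e-03 -8.42946678e-04 -9.00150172e-07] [-0.12918018 -0.24942041 -0.27386276]
[[-0.013, -0.957, -0.291, 0.619], [-1.0, 0.013, 0.004, -0.393], [0.0, 0.291, -0.957, 0.475], [0.0, 0.0, 0.0, 1.0]]
[398.13608803 283.59925786]
[398.15711225 267.66795949]
[397.50381423 219.54570805]
[398.77110121 312.89468593]
```

View pics/w1b.png

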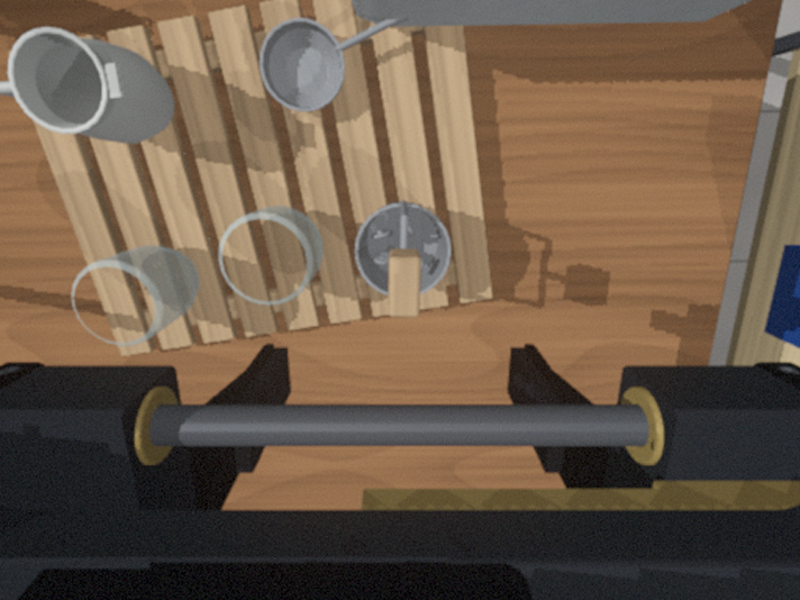

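```bash
python3 - <<'E'
from h import *
f=lambda u,v:((u+.5)/1.5625-.5,(v+.5)/1.5625-.5)
print('griptop',atz('w1',f(404,287),.205),'near',atz('w1',f(404.5,316),.205),'far',atz('w1',f(404,258),.205))
print('bar far end',atz('w1',f(404,204),.145),'pot ctr',atz('w1',f(403,249),.09))
E
```

```text
griptop [ 0.542081   -0.39551281  0.205     ] near [ 0.52291769 -0.39564624  0.205     ] far [ 0.56050581 -0.39569014  0.205     ]
bar far end [ 0.58729629 -0.39663962  0.145     ] pot ctr [ 0.54368609 -0.39598691  0.09      ]
```

carry_out:
  translation:
    - [0.3, -0.3, -1]
    - [0.3, -0.3, -3]
    - [0.3, -0.3, -5]
    - [0.3, -0.3, -7]
    - [0.3, -0.3, -9]
    - [0.3, -0.3, -11]
    - [0.3, -0.3, -12.5]
    - [0.3, -0.3, -13.5]
    - [0.3, -0.3, -13.8]
    - [0.3, -0.3, -13.8]
    - [0.3, -0.3, -13.8]
    - [0.3, -0.3, -13.8]
    - [0.3, -0.3, -13.8]
    - [0.3, -0.3, -13.8]
    - [0.3, -0.3, -13.8]
    - [0.3, -0.3, -13.8]
    - [0.3, -0.3, -13.8]
    - [0.3, -0.3, -13.8]
  dr:
    - [0, 0, 0]
    - [0, 0, 0]
    - [0, 0, 0]
    - [0, 0, 0]
    - [0, 0, 0]
    - [0, 0, 0]
    - [0, 0, 0]
    - [0, 0, 0]
    - [0, 0, 0]
    - [0, 0, 0]
    - [0, 0, 0]
    - [0, 0, 0]
    - [0, 0, 0]
    - [0, 0, 0]
    - [0, 0, 0]
    - [0, 0, 0]
    - [0, 0, 0]
    - [0, 0, 0]
  grip: [1, 1, 1, 1, 1, 1, 1, 1, 1, 1, 0.1, 0.1, 0.1, 0.1, 0.1, 0.1, 0.1, 0.1]
  newtons: 40

```text
time: 2.9
position: [0.5426, -0.3951, 0.1746]
tool_rot: [1.0, -0.008, 0.0, 0.0]
ft_force: [0.2, -0.3, 0.3]
grip_width: 0.0415
```

carry_out:
  translation:
    - [0, 0, 0]
    - [0, 0, 0]
    - [0, 0, 0]
    - [0, 0, 0]
    - [0, 0, 0]
    - [0, 0, 0]
    - [0, 0, 0]
    - [0, 0, 0]
  dr:
    - [0, 0, 0]
    - [0, 0, 0]
    - [0, 0, 0]
    - [0, 0, 0]
    - [0, 0, 0]
    - [0, 0, 0]
    - [0, 0, 0]
    - [0, 0, 0]
  grip: [0.1, 0.1, 0.1, 0.1, 0.1, 0.1, 0.1, 0.1]

```text
time: 3.57
position: [0.5427, -0.3954, 0.1745]
tool_rot: [1.0, -0.008, 0.0, 0.0]
ft_force: [0.7, -1.1, -2.0]
grip_width: 0.0198
```

carry_out:
  translation:
    - [0, 0, 0.1]
    - [0, 0, 0.3]
    - [0, 0, 0.6]
    - [0, 0, 1]
    - [0, 0, 1.5]
    - [0, 0, 2.2]
    - [0, 0, 3]
    - [0, 0, 4]
    - [0, 0, 5]
    - [0, 0, 6]
    - [0, 0, 7]
    - [0, 0, 8]
    - [0, 0, 9]
    - [0, 0, 10]
    - [0, 0, 11]
    - [0, 0, 11.8]
    - [0, 0, 12.3]
    - [0, 0, 12.6]
    - [0, 0, 12.6]
    - [0, 0, 12.6]
  dr:
    - [0, 0, 0]
    - [0, 0, 0]
    - [0, 0, 0]
    - [0, 0, 0]
    - [0, 0, 0]
    - [0, 0, 0]
    - [0, 0, 0]
    - [0, 0, 0]
    - [0, 0, 0]
    - [0, 0, 0]
    - [0, 0, 0]
    - [0, 0, 0]
    - [0, 0, 0]
    - [0, 0, 0]
    - [0, 0, 0]
    - [0, 0, 0]
    - [0, 0, 0]
    - [0, 0, 0]
    - [0, 0, 0]
    - [0, 0, 0]
  grip: [0.1, 0.1, 0.1, 0.1, 0.1, 0.1, 0.1, 0.1, 0.1, 0.1, 0.1, 0.1, 0.1, 0.1, 0.1, 0.1, 0.1, 0.1, 0.1, 0.1]

```text
time: 5.23
position: [0.5424, -0.395, 0.3002]
tool_rot: [1.0, -0.008, -0.0, -0.0]
ft_force: [-0.9, 0.8, -8.1]
grip_width: 0.0197
```

```bash
python3 - <<'E'
from h import *
o=robot.get_obs();print(o['time'],o['position'],o['tool_rot'],o['ft_force'],o['moment'],o['grip_width'])
E
```

```text
5.2333 [ 0.5423999  -0.39501192  0.3002124 ] [ 9.99970799e-01 -7.63283247e-03 -2.58632887e-04 -2.71927657e-04] [-0.88877278  0.76163823 -8.13694841] [ 0.0731252   0.05242526 -0.0083479 ] 0.019657361445234632
```

carry_out:
  translation:
    - [0, 0.3, 0]
    - [-0.1, 1, 0]
    - [-0.2, 2.2, 0]
    - [-0.4, 4, 0]
    - [-0.6, 6.2, 0]
    - [-0.8, 8.8, 0]
    - [-1.0, 11.6, 0]
    - [-1.3, 14.6, 0]
    - [-1.5, 17.6, 0]
    - [-1.8, 20.6, 0]
    - [-2.0, 23.6, 0]
    - [-2.3, 26.6, 0]
    - [-2.5, 29.4, 0]
    - [-2.8, 32, 0]
    - [-3.0, 34.4, 0]
    - [-3.2, 36.5, 0]
    - [-3.3, 38.3, 0]
    - [-3.4, 39.6, 0]
    - [-3.5, 40.4, 0]
    - [-3.5, 40.7, 0]
  dr:
    - [0, 0, 0]
    - [0, 0, 0]
    - [0, 0, -0.01]
    - [0, 0, -0.02]
    - [0, 0, -0.03]
    - [0, 0, -0.04]
    - [0, 0, -0.05]
    - [0, 0, -0.06]
    - [0, 0, -0.07]
    - [0, 0, -0.08]
    - [0, 0, -0.09]
    - [0, 0, -0.1]
    - [0, 0, -0.11]
    - [0, 0, -0.12]
    - [0, 0, -0.13]
    - [0, 0, -0.14]
    - [0, 0, -0.145]
    - [0, 0, -0.145]
    - [0, 0, -0.145]
    - [0, 0, -0.145]
  grip: [0.1, 0.1, 0.1, 0.1, 0.1, 0.1, 0.1, 0.1, 0.1, 0.1, 0.1, 0.1, 0.1, 0.1, 0.1, 0.1, 0.1, 0.1, 0.1, 0.1]

```text
time: 6.9
position: [0.5063, 0.0139, 0.3008]
tool_rot: [0.997, -0.079, -0.0, -0.0]
ft_force: [-0.2, 0.6, -8.2]
grip_width: 0.0196
```

carry_out:
  translation:
    - [0, 0, 0]
    - [0, 0, 0]
    - [0, 0, 0]
    - [0, 0, 0]
    - [0, 0, 0]
    - [0, 0, 0]
  dr:
    - [0, 0, 0]
    - [0, 0, 0]
    - [0, 0, 0]
    - [0, 0, 0]
    - [0, 0, 0]
    - [0, 0, 0]
  grip: [0.1, 0.1, 0.1, 0.1, 0.1, 0.1]

```text
time: 7.4
position: [0.5077, 0.0113, 0.3005]
tool_rot: [0.997, -0.081, -0.0, 0.0]
ft_force: [0.7, -0.8, -9.1]
grip_width: 0.0195
```

```bash
python3 - <<'E'
from h import *
w=snap('wrist','w2')['color'];s=snap('side','s2')['color']
o=robot.get_obs();print(o['time'],o['position'],o['tool_rot'],o['ft_force'],o['moment'],o['grip_width'])
print(proj('w2',(.526,.13,.245)),proj('s2',(.526,.13,.245)),proj('s2',(.507,.012,.271)))
cv2.imwrite('pics/s2b.png',cv2.resize(s[150:270,190:350],(800,600),interpolation=cv2.INTER_CUBIC))
cv2.imwrite('pics/w2b.png',cv2.resize(w,(800,600),interpolation=cv2.INTER_CUBIC))
E
```

```text
7.5 [0.50762736 0.01148941 0.30047074] [ 9.96766255e-01 -8.03556358e-02 -7.20374842e-05 -9.80213054e-07] [ 0.28313802 -0.07082384 -6.98761143] [ 0.06454571 -0.0199897  -0.00381445] 0.019773740326849847
[106.23006692 205.47805425] [263.44896115 211.80575925] [291.95995919 173.2435695 ]
```

View pics/w2b.png

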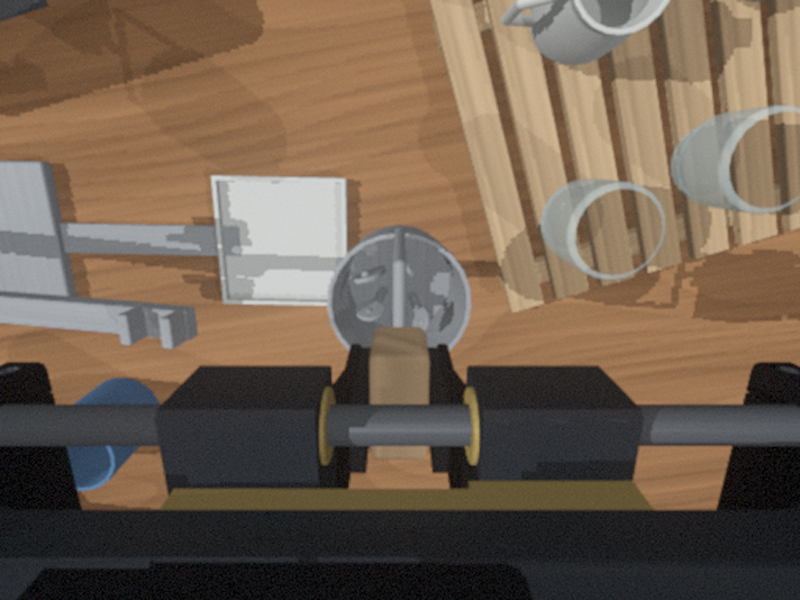

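View pics/s2b.png

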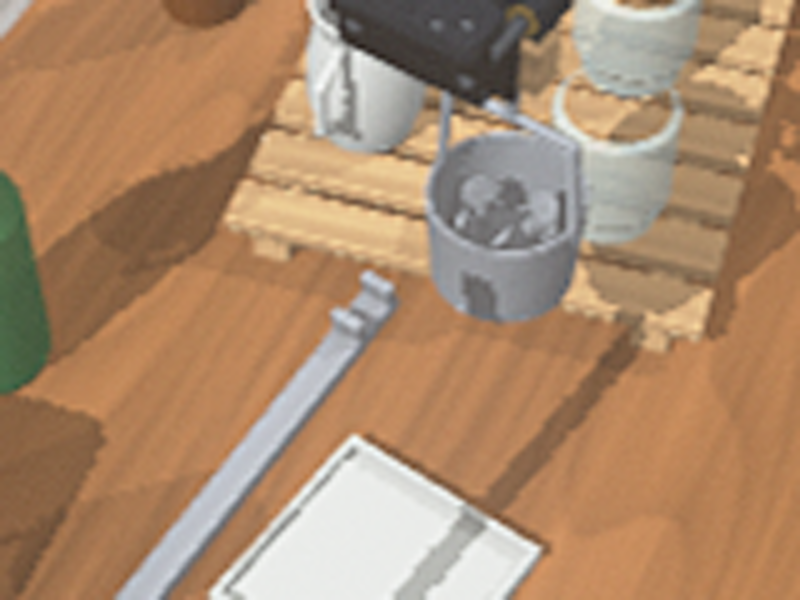

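```bash
python3 - <<'E'
from h import *
w=cv2.imread('pics/w2.png');s=cv2.imread('pics/s2.png')
a=cv2.resize(w[185:230,65:131],(792,540),interpolation=cv2.INTER_CUBIC)
cv2.imwrite('pics/c2.png',a)
# arm axis direction from wrist: arm & dish edges
f=lambda u,v:((u+.5)/1.5625-.5,(v+.5)/1.5625-.5)
c=[atz('w2',f(*p),.012) for p in((212,176),(347,178),(332,301),(223,303))]
for i in range(3):
    d=c[i]-c[(i+1)%4];print(c[i].round(4),np.degrees(np.arctan2(d[1],d[0])),np.linalg.norm(d))
E
```

```text
[0.5995 0.18   0.012 ] 80.01895771166821 0.1309583933427359
[0.5768 0.0511 0.012 ] -18.209684892291367 0.1269243993211883
[0.4563 0.0907 0.012 ] -98.06505560223403 0.11498495027856516
```

View pics/c2.png

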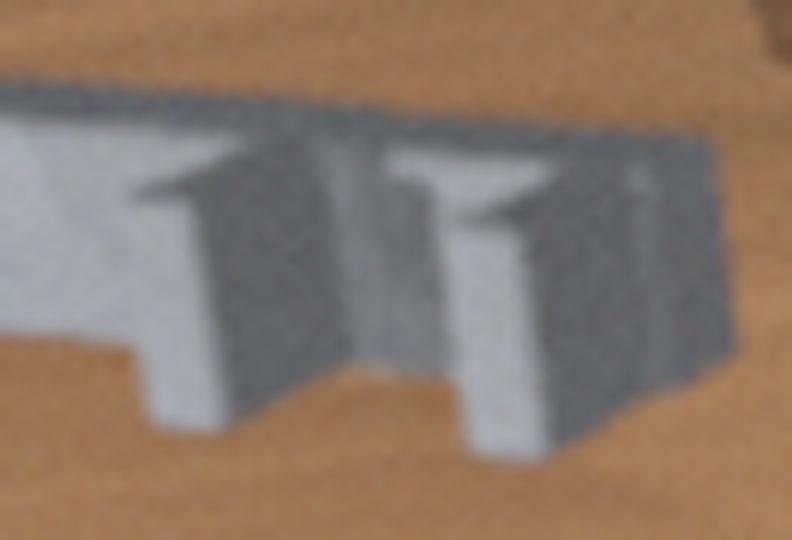

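```bash
python3 - <<'E'
from h import *
from scipy.spatial.transform import Rotation as R
g=lambda u,v:(65+(u+.5)/12-.5,185+(v+.5)/12-.5)
L=atz('w2',g(497,340),.245+.012*np.cos(.17)+.0115*np.sin(.17)); Rg=atz('w2',g(180,313),.245+.012*np.cos(.17)-.0115*np.sin(.17))
d=Rg-L;u=d[:2]/np.linalg.norm(d[:2]);print(L,Rg,np.linalg.norm(d),np.degrees(np.arctan2(u[1],u[0])))
n=(L+Rg)[:2]/2-u*.012*np.sin(.17);print('notch',n)
# side check: lip & ridge tops in s2b crop: lip top (377,283), ridge top (349,318)
h=lambda u,v:(190+(u+.5)/5-.5,150+(v+.5)/5-.5)
L2=atz('s2',h(377,283),.2588);R2=atz('s2',h(348,317),.2549);print('side',L2,R2)
# bar far end in wrist (399,229), z .145+.1257..
f=lambda u,v:((u+.5)/1.5625-.5,(v+.5)/1.5625-.5)
o=robot.get_obs();z=o['position'][2]-(.1745-.145);print('bar far end',z,atz('w2',f(399,229),z))
print('tool axis x',R.from_quat(o['tool_rot']).as_matrix()[:,0], 'grip face ctr', atz('w2',f(399,329),z+.06))
print('tri lip',tri(('w2',g(497,340)),('s2',h(377,283))))
E
```

```text
[0.52403716 0.12377472 0.25877261] [0.52791838 0.14576402 0.25488142] 0.02266571345127907 79.99008998006812
notch [0.52562489 0.13277009]
side [0.52506864 0.12341894 0.2588    ] [0.52963197 0.14424205 0.2549    ]
bar far end 0.27097074397376597 [0.55772682 0.00323104 0.27097074]
tool axis x [ 9.87085933e-01 -1.60191572e-01 -1.43766598e-04] grip face ctr [0.5354338  0.00688554 0.33097074]
tri lip (array([0.52454032, 0.1236179 , 0.25931084]), [np.float64(0.0003813536194790036), np.float64(0.000381353619479267)])
```

carry_out:
  translation:
    - [0.05, 0.3, 0]
    - [0.15, 0.9, 0]
    - [0.25, 1.7, 0]
    - [0.4, 2.5, 0]
    - [0.5, 3.3, 0]
    - [0.6, 4.1, 0]
    - [0.75, 4.9, 0]
    - [0.9, 5.7, 0]
    - [1.0, 6.5, 0]
    - [1.1, 7.3, 0]
    - [1.2, 8.1, 0]
    - [1.35, 8.9, 0]
    - [1.5, 9.7, 0]
    - [1.6, 10.5, 0]
    - [1.7, 11.2, 0]
    - [1.8, 11.8, 0]
    - [1.85, 12.1, 0]
    - [1.85, 12.1, 0]
    - [1.85, 12.1, 0]
    - [1.85, 12.1, 0]
  dr:
    - [0, 0, 0]
    - [0, 0, -0.005]
    - [0, 0, -0.01]
    - [0, 0, -0.014]
    - [0, 0, -0.014]
    - [0, 0, -0.014]
    - [0, 0, -0.014]
    - [0, 0, -0.014]
    - [0, 0, -0.014]
    - [0, 0, -0.014]
    - [0, 0, -0.014]
    - [0, 0, -0.014]
    - [0, 0, -0.014]
    - [0, 0, -0.014]
    - [0, 0, -0.014]
    - [0, 0, -0.014]
    - [0, 0, -0.014]
    - [0, 0, -0.014]
    - [0, 0, -0.014]
    - [0, 0, -0.014]
  grip: [0.1, 0.1, 0.1, 0.1, 0.1, 0.1, 0.1, 0.1, 0.1, 0.1, 0.1, 0.1, 0.1, 0.1, 0.1, 0.1, 0.1, 0.1, 0.1, 0.1]

```text
time: 9.17
position: [0.526, 0.1325, 0.3005]
tool_rot: [0.996, -0.087, -0.0, 0.0]
ft_force: [0.0, -0.2, -8.0]
grip_width: 0.0198
```

```bash
python3 - <<'E'
from h import *
w=snap('wrist','w3')['color'];s=snap('side','s3')['color']
F=[]
for i in range(3):
    robot.camera('side');o=robot.get_obs();F.append(o['ft_force'])
print(o['time'],o['position'],o['tool_rot'],np.mean(F,0),o['moment'],o['grip_width'])
a=cv2.resize(s[160:235,210:310],(800,600),interpolation=cv2.INTER_CUBIC)
cv2.imwrite('pics/s3b.png',a)
E
```

```text
9.4167 [0.526114   0.13251786 0.30057039] [ 9.96185515e-01 -8.72606270e-02  2.33703307e-05  4.36509217e-05] [-0.21833741  0.03863265 -7.80101405] [ 0.03358404  0.00215841 -0.00738591] 0.01962344608281248
```

View pics/s3b.png

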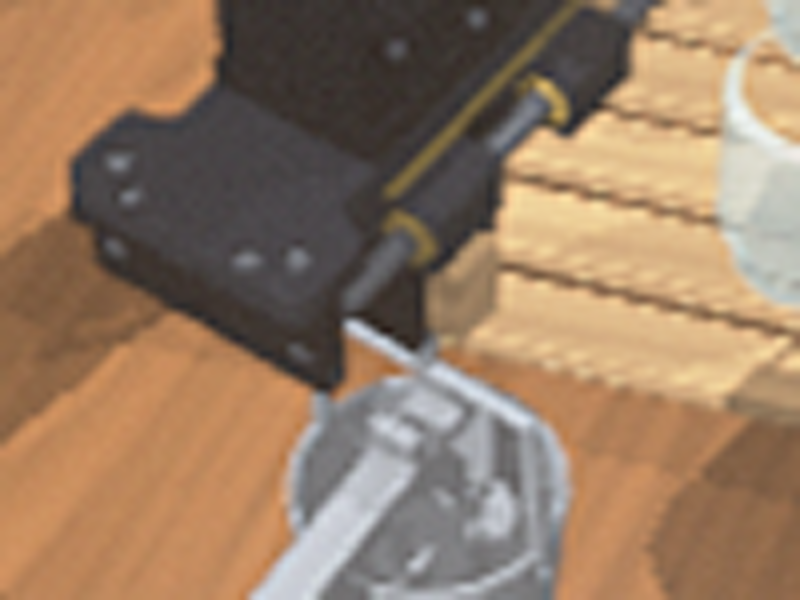

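carry_out:
  translation:
    - [0, 0, -0.1]
    - [0, 0, -0.3]
    - [0, 0, -0.5]
    - [0, 0, -0.7]
    - [0, 0, -0.9]
    - [0, 0, -1.1]
    - [0, 0, -1.3]
    - [0, 0, -1.5]
    - [0, 0, -1.7]
    - [0, 0, -1.9]
    - [0, 0, -2.1]
    - [0, 0, -2.3]
    - [0, -0.02, -2.5]
    - [-0.01, -0.05, -2.7]
    - [-0.01, -0.08, -2.9]
    - [-0.02, -0.11, -3.1]
    - [-0.02, -0.14, -3.3]
    - [-0.03, -0.17, -3.5]
    - [-0.03, -0.17, -3.5]
    - [-0.03, -0.17, -3.5]
  dr:
    - [0, 0, 0]
    - [0, 0, 0]
    - [0, 0, 0]
    - [0, 0, 0]
    - [0, 0, 0]
    - [0, 0, 0]
    - [0, 0, 0]
    - [0, 0, 0]
    - [0, 0, 0]
    - [0, 0, 0]
    - [0, 0, 0]
    - [0, 0, 0]
    - [0, 0, 0]
    - [0, 0, 0]
    - [0, 0, 0]
    - [0, 0, 0]
    - [0, 0, 0]
    - [0, 0, 0]
    - [0, 0, 0]
    - [0, 0, 0]
  grip: [0.1, 0.1, 0.1, 0.1, 0.1, 0.1, 0.1, 0.1, 0.1, 0.1, 0.1, 0.1, 0.1, 0.1, 0.1, 0.1, 0.1, 0.1, 0.1, 0.1]

```text
time: 11.08
position: [0.5258, 0.1311, 0.2655]
tool_rot: [0.996, -0.087, -0.0, 0.0]
ft_force: [0.1, -1.1, -6.9]
grip_width: 0.0199
```

```bash
python3 - <<'E'
from h import *
w=snap('wrist','w4')['color'];s=snap('side','s4')['color']
F=[]
for i in range(3):
    robot.camera('side');o=robot.get_obs();F.append(o['ft_force'])
print(o['time'],o['position'],o['tool_rot'],np.mean(F,0),o['moment'],o['grip_width'])
a=cv2.resize(s[180:240,230:310],(800,600),interpolation=cv2.INTER_CUBIC)
cv2.imwrite('pics/s4b.png',a)
E
```

```text
11.3333 [0.52582916 0.13110957 0.26562013] [ 9.96209457e-01 -8.69868558e-02  6.18201745e-05  2.93899710e-05] [-0.73276557 -1.04213981 -6.89805006] [-0.02853972  0.07021395 -0.02407524] 0.019499893081666726
```

View pics/s4b.png

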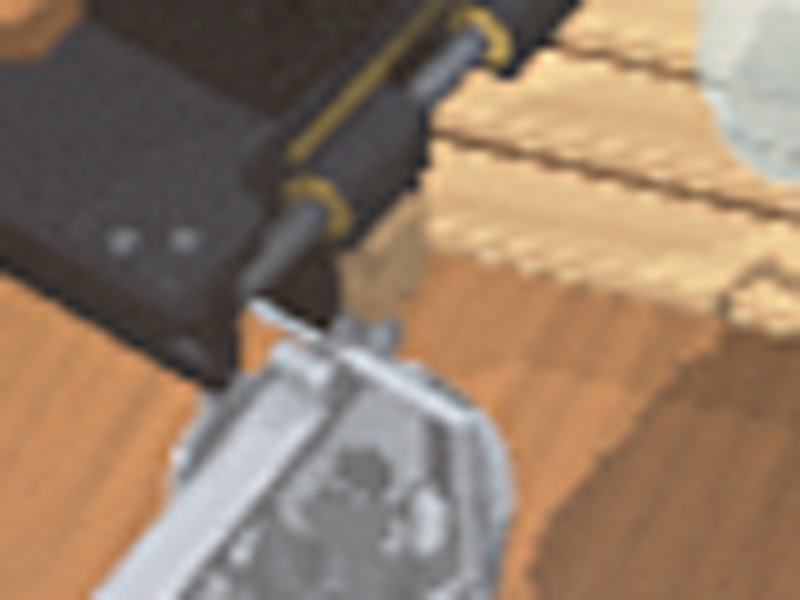

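carry_out:
  translation:
    - [0, -0.08, -0.2]
    - [-0.01, -0.15, -0.4]
    - [-0.02, -0.19, -0.6]
    - [-0.03, -0.22, -0.8]
    - [-0.03, -0.24, -1.0]
    - [-0.04, -0.26, -1.2]
    - [-0.04, -0.28, -1.4]
    - [-0.04, -0.3, -1.6]
    - [-0.05, -0.31, -1.8]
    - [-0.05, -0.32, -2.0]
    - [-0.05, -0.33, -2.2]
    - [-0.05, -0.34, -2.4]
    - [-0.05, -0.35, -2.6]
    - [-0.05, -0.35, -2.8]
    - [-0.06, -0.36, -3.0]
    - [-0.06, -0.36, -3.2]
    - [-0.06, -0.36, -3.4]
    - [-0.06, -0.36, -3.6]
    - [-0.06, -0.36, -3.8]
    - [-0.06, -0.36, -4.0]
  dr:
    - [0, 0, 0]
    - [0, 0, 0]
    - [0, 0, 0]
    - [0, 0, 0]
    - [0, 0, 0]
    - [0, 0, 0]
    - [0, 0, 0]
    - [0, 0, 0]
    - [0, 0, 0]
    - [0, 0, 0]
    - [0, 0, 0]
    - [0, 0, 0]
    - [0, 0, 0]
    - [0, 0, 0]
    - [0, 0, 0]
    - [0, 0, 0]
    - [0, 0, 0]
    - [0, 0, 0]
    - [0, 0, 0]
    - [0, 0, 0]
  grip: [0.1, 0.1, 0.1, 0.1, 0.1, 0.1, 0.1, 0.1, 0.1, 0.1, 0.1, 0.1, 0.1, 0.1, 0.1, 0.1, 0.1, 0.1, 0.1, 0.1]

```text
time: 13.0
position: [0.5255, 0.1276, 0.2255]
tool_rot: [0.996, -0.087, 0.0, -0.0]
ft_force: [1.3, 3.5, -3.3]
grip_width: 0.0193
```

```bash
cat > st.py <<'E'
from h import *
F=[];M=[]
for i in range(6):
    robot.camera('side');o=robot.get_obs();F.append(o['ft_force']);M.append(o['moment'])
print(o['time'],o['position'],o['tool_rot'].round(4),np.mean(F,0).round(2),np.std(F,0).round(2),np.mean(M,0).round(3),o['grip_width'])
E
python3 st.py
```

```text
13.3 [0.52539976 0.12750834 0.22567563] [ 9.962e-01 -8.700e-02  3.000e-04  0.000e+00] [ 1.29  3.02 -2.98] [0.25 0.29 0.67] [ 0.671 -0.252  0.013] 0.019610881779949057
```

carry_out:
  translation:
    - [0.01, 0.05, -0.1]
    - [0.02, 0.1, -0.2]
    - [0.03, 0.15, -0.35]
    - [0.03, 0.18, -0.5]
    - [0.03, 0.2, -0.7]
    - [0.03, 0.22, -0.9]
    - [0.04, 0.24, -1.1]
    - [0.04, 0.26, -1.3]
    - [0.04, 0.28, -1.5]
    - [0.05, 0.3, -1.7]
    - [0.05, 0.31, -1.9]
    - [0.05, 0.32, -2.1]
    - [0.05, 0.33, -2.25]
    - [0.05, 0.33, -2.35]
    - [0.05, 0.33, -2.35]
  dr:
    - [0, 0, 0]
    - [0, 0, 0]
    - [0, 0, 0]
    - [0, 0, 0]
    - [0, 0, 0]
    - [0, 0, 0]
    - [0, 0, 0]
    - [0, 0, 0]
    - [0, 0, 0]
    - [0, 0, 0]
    - [0, 0, 0]
    - [0, 0, 0]
    - [0, 0, 0]
    - [0, 0, 0]
    - [0, 0, 0]
  grip: [0.1, 0.1, 0.1, 0.1, 0.1, 0.1, 0.1, 0.1, 0.1, 0.1, 0.1, 0.1, 0.1, 0.1, 0.1]

```text
time: 14.55
position: [0.5255, 0.1306, 0.2018]
tool_rot: [0.996, -0.087, -0.0, 0.0]
ft_force: [-0.2, -5.7, -1.8]
grip_width: 0.0198
```

```bash
python3 st.py
```

```text
14.85 [0.52548011 0.13057733 0.20199066] [ 9.962e-01 -8.690e-02 -2.000e-04  3.000e-04] [-0.35 -5.41 -1.19] [0.13 0.34 0.36] [-1.069  0.055 -0.013] 0.019511912954175526
```

carry_out:
  translation:
    - [-0.01, -0.05, -0.05]
    - [-0.01, -0.08, -0.15]
    - [-0.01, -0.08, -0.25]
    - [-0.01, -0.07, -0.35]
    - [-0.01, -0.06, -0.45]
    - [-0.01, -0.06, -0.55]
    - [-0.01, -0.06, -0.6]
    - [-0.01, -0.06, -0.6]
  dr:
    - [0, 0, 0]
    - [0, 0, 0]
    - [0, 0, 0]
    - [0, 0, 0]
    - [0, 0, 0]
    - [0, 0, 0]
    - [0, 0, 0]
    - [0, 0, 0]
  grip: [0.1, 0.1, 0.1, 0.1, 0.1, 0.1, 0.1, 0.1]

```text
time: 15.52
position: [0.5256, 0.1309, 0.196]
tool_rot: [0.996, -0.087, -0.0, -0.001]
ft_force: [-0.4, 0.5, -0.5]
grip_width: 0.0198
```

```bash
python3 st.py
```

```text
15.8167 [0.52558658 0.13081    0.1961129 ] [ 9.962e-01 -8.710e-02  0.000e+00 -6.000e-04] [-0.76  1.13 -0.39] [0.25 0.66 0.46] [ 0.251  0.085 -0.01 ] 0.01975911147154362
```

carry_out:
  translation:
    - [0, 0.02, -0.1]
    - [0, 0.04, -0.2]
    - [0, 0.05, -0.3]
    - [0, 0.05, -0.3]
    - [0, 0.05, -0.3]
  dr:
    - [0, 0, 0]
    - [0, 0, 0]
    - [0, 0, 0]
    - [0, 0, 0]
    - [0, 0, 0]
  grip: [0.1, 0.1, 0.1, 0.1, 0.1]

```text
time: 16.23
position: [0.5257, 0.1311, 0.193]
tool_rot: [0.996, -0.087, 0.0, -0.0]
ft_force: [-0.5, 3.6, -0.4]
grip_width: 0.0199
```

```bash
sed -i 's/range(6)/range(20)/' st.py; python3 st.py; python3 - <<'E'
from h import *
w=snap('wrist','w5')['color'];s=snap('side','s5')['color']
a=cv2.resize(w[100:384,60:450],(480,350));b=cv2.resize(s[190:260,235:310],(320,350),interpolation=cv2.INTER_CUBIC)
cv2.imwrite('pics/m5.png',np.hstack([cv2.resize(w,(480,360)),cv2.resize(s[185:257,240:304],(320,360),interpolation=cv2.INTER_CUBIC)]))
E
```

```text
17.2333 [0.52568844 0.1307437  0.19308877] [ 9.962e-01 -8.700e-02  1.000e-04 -0.000e+00] [-0.2   4.34  0.35] [0.38 0.6  0.69] [ 0.938  0.032 -0.003] 0.019622019488639654
```

View pics/m5.png

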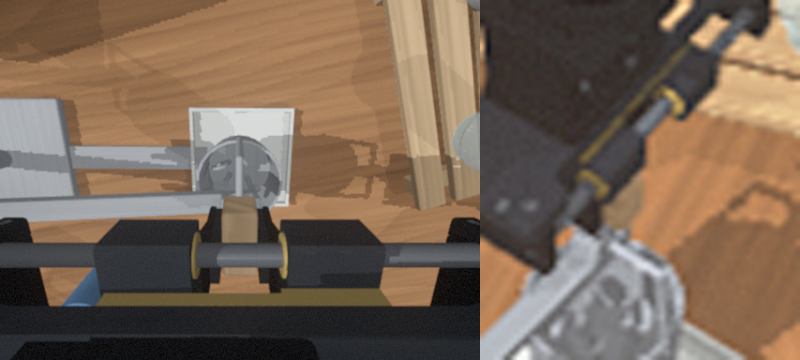

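carry_out:
  translation:
    - [0.01, 0.04, 0]
    - [0.01, 0.08, 0]
    - [0.01, 0.08, 0]
    - [0.01, 0.08, 0]
  dr:
    - [0, 0, 0]
    - [0, 0, 0]
    - [0, 0, 0]
    - [0, 0, 0]
  grip: [0.1, 0.1, 0.1, 0.1]

```text
time: 17.67
position: [0.5257, 0.131, 0.193]
tool_rot: [0.996, -0.087, 0.0, 0.001]
ft_force: [0.1, 1.8, 0.2]
grip_width: 0.0198
```

```bash
python3 st.py
```

```text
18.6667 [0.5256551  0.13119363 0.19299965] [ 9.962e-01 -8.690e-02 -1.000e-04  4.000e-04] [-0.12 -0.61  0.14] [0.55 1.18 0.46] [-0.078  0.006  0.003] 0.019536542615986117
```

carry_out:
  translation:
    - [0, 0, 0]
    - [0, 0, 0]
    - [0, 0, 0]
    - [0, 0, 0]
    - [0, 0, 0]
    - [0, 0, 0]
  dr:
    - [0, 0, 0]
    - [0, 0, 0]
    - [0, 0, 0]
    - [0, 0, 0]
    - [0, 0, 0]
    - [0, 0, 0]
  grip: [0.1, 0.1, 0.1, 0.1, 0.1, 0.1]
  newtons: 4

```text
time: 19.17
position: [0.5257, 0.1314, 0.193]
tool_rot: [0.996, -0.087, -0.0, 0.0]
ft_force: [1.0, -2.9, -0.8]
grip_width: 0.02
```

```bash
python3 st.py
```

```text
20.1667 [0.52567597 0.13152878 0.19303954] [ 0.9962 -0.087  -0.      0.    ] [ 0.04 -2.78 -0.27] [0.52 0.36 0.41] [-0.552  0.03  -0.005] 0.02017574746844874
```

carry_out:
  translation:
    - [0, -0.02, 0]
    - [0, -0.05, -0.02]
    - [0, -0.05, -0.02]
    - [0, -0.05, -0.02]
    - [0, -0.05, -0.02]
  dr:
    - [0, 0, 0]
    - [0, 0, 0]
    - [0, 0, 0]
    - [0, 0, 0]
    - [0, 0, 0]
  grip: [0.1, 0.1, 0.1, 0.1, 0.1]

```text
time: 20.58
position: [0.5257, 0.1313, 0.1928]
tool_rot: [0.996, -0.087, -0.0, -0.0]
ft_force: [-0.1, -0.7, -1.4]
grip_width: 0.0198
```

```bash
python3 st.py
```

```text
21.5833 [0.52566686 0.13114748 0.19289718] [ 9.962e-01 -8.700e-02  0.000e+00 -1.000e-04] [-0.02  0.16  0.03] [0.4  0.6  0.56] [ 0.031  0.041 -0.013] 0.020057361928876385
```

All components are near zero, so the arm is carrying the full weight. Opening slowly now.

carry_out:
  translation:
    - [0, 0, 0]
    - [0, 0, 0]
    - [0, 0, 0]
    - [0, 0, 0]
    - [0, 0, 0]
    - [0, 0, 0]
    - [0, 0, 0]
    - [0, 0, 0]
    - [0, 0, 0]
    - [0, 0, 0]
    - [0, 0, 0]
    - [0, 0, 0]
  dr:
    - [0, 0, 0]
    - [0, 0, 0]
    - [0, 0, 0]
    - [0, 0, 0]
    - [0, 0, 0]
    - [0, 0, 0]
    - [0, 0, 0]
    - [0, 0, 0]
    - [0, 0, 0]
    - [0, 0, 0]
    - [0, 0, 0]
    - [0, 0, 0]
  grip: [0.25, 0.27, 0.3, 0.35, 0.4, 0.5, 0.6, 0.6, 0.6, 0.6, 0.6, 0.6]

```text
time: 22.58
position: [0.5257, 0.131, 0.1929]
tool_rot: [0.996, -0.087, 0.0, 0.0]
ft_force: [0.4, 0.5, -0.3]
grip_width: 0.0521
```

```bash
sed -i 's/range(20)/range(4)/' st.py; python3 st.py; python3 - <<'E'
from h import *
w=snap('wrist','w6')['color'];s=snap('side','s6')['color']
cv2.imwrite('pics/m6.png',np.hstack([cv2.resize(w,(480,360)),cv2.resize(s[185:257,240:304],(320,360),interpolation=cv2.INTER_CUBIC)]))
E
```

```text
22.7833 [0.52567721 0.1310363  0.19284099] [ 0.9962 -0.087  -0.     -0.    ] [ 0.2   0.54 -0.01] [0.36 0.34 0.53] [ 0.055 -0.006  0.027] 0.05233384813873748
```

View pics/m6.png

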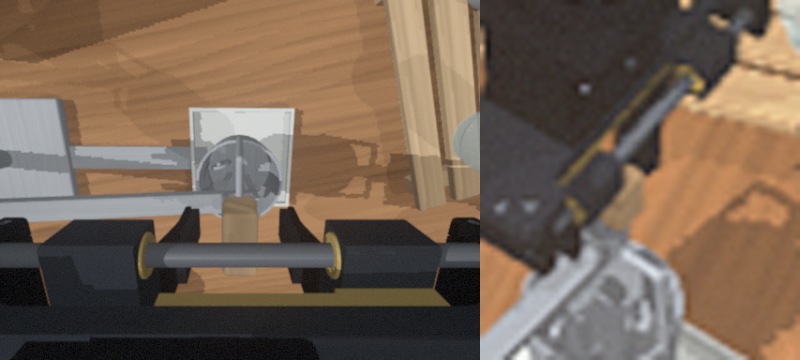

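The grip block at about (240,235) hasn't moved and both fingers are clear of it. I'll raise the arm straight up.

carry_out:
  translation:
    - [0, 0, 0.2]
    - [0, 0, 0.5]
    - [0, 0, 1]
    - [0, 0, 1.7]
    - [0, 0, 2.5]
    - [0, 0, 3.5]
    - [0, 0, 4.5]
    - [0, 0, 6]
    - [0, 0, 8]
    - [0, 0, 10]
    - [0, -2, 12]
    - [0, -5, 14]
    - [0, -8, 15]
    - [0, -11, 15]
    - [0, -14, 15]
    - [0, -16, 15]
    - [0, -17, 15]
    - [0, -17, 15]
    - [0, -17, 15]
  dr:
    - [0, 0, 0]
    - [0, 0, 0]
    - [0, 0, 0]
    - [0, 0, 0]
    - [0, 0, 0]
    - [0, 0, 0]
    - [0, 0, 0]
    - [0, 0, 0]
    - [0, 0, 0]
    - [0, 0, 0]
    - [0, 0, 0]
    - [0, 0, 0]
    - [0, 0, 0]
    - [0, 0, 0]
    - [0, 0, 0]
    - [0, 0, 0]
    - [0, 0, 0]
    - [0, 0, 0]
    - [0, 0, 0]
  grip: [0.6, 0.6, 0.6, 0.6, 0.6, 0.6, 0.6, 0.6, 0.6, 0.6, 0.6, 0.6, 0.6, 0.6, 0.6, 0.6, 0.6, 0.6, 0.6]

```text
time: 24.47
position: [0.5256, -0.0386, 0.3433]
tool_rot: [0.996, -0.087, 0.0, -0.0]
ft_force: [-0.1, -0.4, -0.1]
grip_width: 0.0522
```

```bash
python3 st.py; python3 - <<'E'
from h import *
s=snap('side','s7')['color'];t=snap('top','t7')['color']
cv2.imwrite('pics/m7.png',np.hstack([cv2.resize(s[140:300,200:380],(450,400),interpolation=cv2.INTER_CUBIC),cv2.resize(t,(350,400))]))
E
```

```text
24.6667 [ 0.52557579 -0.03762328  0.34288595] [ 9.963e-01 -8.610e-02 -1.000e-04 -2.000e-04] [-0.92  0.42  0.31] [0.06 0.11 0.25] [ 0.049  0.011 -0.   ] 0.05217019700684615
```

View pics/m7.png

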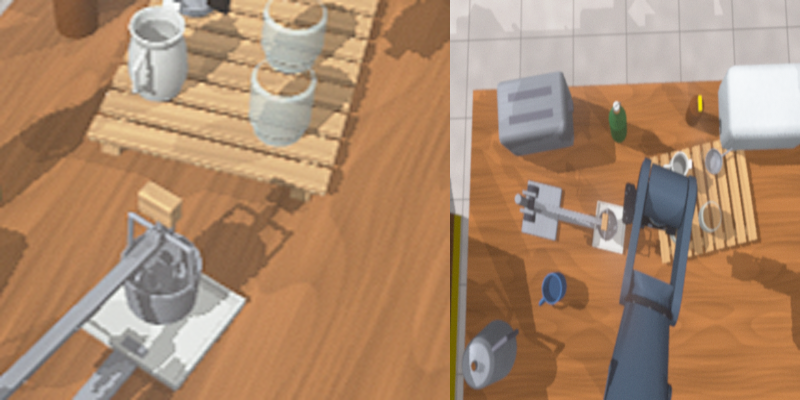

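The caddy hangs upright in the notch with its grip at (160,205), the robot is clear, and the other items are where they were. Handing in.

```bash
python3 -c "
from rig import robot
print(robot.hand_in())"
```

```text
the job is handed in; nothing more can be done
None
```

The caddy now hangs upright by its bar in the notch of the drip arm, and I handed the job in at about 25 s.

- **Lift and approach:** I gripped the caddy by its wooden grip, lifted it (about 0.8 kg), and passed the bar over the arm's lip.
- **Lowering:** I let it down at no more than about 2.4 cm/s and kept hold while the arm sank about 8 to 9 cm. I let go only once the wrist force averaged about zero (z 0.03 N, y 0.16 N).
- **Sideways force:** The bar was pushed sideways in the notch by up to about 5 N on the way down. I eased that to about zero before opening the fingers.
- **Overshoot:** Near balance the vertical force briefly read about +0.35 N, a slight over-lowering that is close to the sensor noise.
- **Last checks:** In the pictures the grip did not visibly move on release. The caddy hung still in the final view, and the robot was clear of it. The jars, jug, mug and bottle looked where they had been. In that last picture the robot hid part of the rack, so I checked the items there only by eye.

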